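Bring the salt round on the lazy Susan and point it out

ROBOT

A 6-joint arm with a two-finger parallel gripper is mounted at the origin on a cart in front of the work surface, level with it; the furniture and walls round the work are solid. World frame = base frame: x ahead of the robot, y to its left, z up, the work surface at z = 0. Lengths are in mm, angles in rad, forces in N, time in s.
With the tool pointing down it reaches from about 350 to 875 mm from the base axis. Payload 4.2 kg.
Tool frame: the origin (TCP) lies between the finger pads, 19 mm behind the fingertips; this is the grasp point; z points along the fingers, y is the line along which they close (so a half turn about z gives the same grasp; the last joint's range is limited). The gripper opens to 85 mm and grips with 20 to 120 N. Pads are 22 mm wide; open, the fingers measure 114 mm over their backs; the gripper's body (76 mm by 85 mm) begins 54 mm behind the grasp point. The pads swing forward as they close: fully open they stand 13 mm farther back than shut.
Start: joints at [1.397, 0.385, 0.008, 0, -1.194, -0.259], TCP at [262.1, 567.365, 250.012] pointing down, gripper open.
Joint ranges: [-3.14, 3.14], [-1.21, 2.06], [-1.07, 1.41], [-3.16, 2.05], [-2.99, -0.16], [-3.1, 3.1]. Speed limits (rad/s): [2.79, 2.79, 3.14, 3.14, 3.14, 3.14].

INTERFACE

Orientations are given as a unit quaternion [x, y, z, w].
In Python, from bench import arm gives the robot as it stands. The module is installed in compiled form; this text tells all that it offers.
- The arm moves only by the tool servo_tool, never from a script. Its argument "increments" is a list of rows, each a list of 7 numbers: the opening, from 0 (shut) to 1 (fully open), then the shift along the tool's x, y, z in m, then the turn, a rotation vector about the tool's x, y, z in degrees. In form: [[grip, x, y, z, ax, ay, az], ...]. A call has 1 to 12 rows; each row is the pose to reach, as a shift and turn from the pose commanded when the call began, along the tool's axes at that moment; what a row does not reach only later rows make up. A row lasts 1/8 s, in which the tool goes at most 62.5 mm and 10.7 degrees, less where a joint would pass 70% of its speed; a pose out of reach is approached as far as the arm can. A call with a gripper value outside its range is refused whole. The fingers move at their own pace and stop on an object; the grip force is fixed at half the most. Time passes only in rows, so rows that repeat a pose let the fingers close. It gives the time, the measured TCP pose, the force, the opening and the grip force at its end, in the units of the state.
- arm.read_state(): the state, without advancing time (a new reading comes with each control period).
- arm.get_image(name): name is "side" or "top" or "wrist"; returns a dict with "color" (384x512x3 uint8, red, green, blue), "fx", "fy", "cx", "cy" (pixels), "rvec" (rotation vector, rad) and "tvec" (3), from world to camera coordinates, as OpenCV has them; the wrist camera has in their place "hand_eye" (4x4, takes a point from camera to tool coordinates, whose origin is the TCP and whose axes are the flange's). Camera axes: x right, y down, z forward; pixel columns grow to the right and rows downward; lengths in mm; the calibration is good to about 2 mm. A picture is of the moment at which its call begins: read the wrist's pose just before it. There is no depth.
- arm.job_done(): hands the job in; it is judged then, once.
Trained networks look in the newest picture that a camera, given by its name, has taken for a name from the list of things; names that differ only in an ending like _2 or _b are one class to them, and where a whole thing is asked for, a point or a joint stands for the part that bears it (a point fixed in the world has none). Each returns a list of dicts, best first, with "p" (0 to 1); they miss things now and then, are a little off and sometimes report something else, mostly with a low value. They report only what shows in the picture. A call takes as long as a camera call. They do not tell look-alikes from the thing itself.
- arm.look_for(camera, thing): "box" ([centre column, centre row, width, height] in pixels, round what is visible of it).
- arm.spot_point(camera, thing): "centre" ([column, row] in pixels: a listed point, or the origin of a listed thing).
The state is a dict: "clock": time; "joints": joint angles; "joint_vel": joint speeds; "joint_efforts": joint torques, N m; "position": TCP position; "ee_rot": TCP orientation; "contact_force": force on the tool from outside, world axes, zero at the start; "wrist_torque": the same for the moment, N m; "gripper_width": finger opening in mm; "grasp_force": force on a finger pad.
Only numpy, scipy, OpenCV 4.12 (cv2) and the standard library are available. Lean on these libraries where they do the work, as an engineer would, in place of code of your own. Each camera call takes 0.05 s, during which the arm holds its last target. There are 200 camera calls.

TASK

The cook has dough on both hands and asks where the salt is. Without grasping or lifting anything, push the lazy Susan round gently by one of its black bow handles until the salt shaker stands at the front, on the side nearest the robot, then point straight down at the top of the salt shaker with the fingertips just above it and hold still there for a good two seconds. Do not touch the shaker or anything else that stands on the tray, and leave everything standing.

Things in the scene. Friction and masses are not known exactly. Their poses are not given: they have to be found in the camera images.
- susan_base: steel foot of a lazy Susan (round wooden turntable), fixed to the worktop; it carries the wooden tray: a disc 310 mm across whose flat top is 34 mm above the worktop. Origin on the turning axis at worktop height; its axes are parallel to the world's and do not turn with the tray
- susan (a joint): angle of the tray about its upright axis, rad, growing counter-clockwise seen from above; turns freely either way for more than a full turn and stays where it is left (about 0.5 N at a handle moves it). The things standing on it ride round with it by friction
- susan_axis (a point): centre of the tray's top face, on the turning axis, 34 mm above the worktop
- front_spot (a point): point on the tray's top height, 70 mm from the axis straight towards the robot (-x): the front place; it does not turn with the tray
- handle_a (a point): middle of the top of one of two equal black steel bow handles that stand upright on the tray 143 mm from the axis; it turns with the tray. Each handle is an upright flat bow of 9 mm round bar, 58 mm high above the tray, made of two upright posts joined by a top bar along the tray's tangent; the posts stand 50 mm either side of this point. At joint value 0 this handle lies towards the robot (-x)
- handle_b (a point): the same point of the other handle, straight across the axis from handle_a
- salt_shaker: salt shaker: grey all over (clear glass body, domed metal top with small holes), the only one on the tray without any black, 44 mm across and 90 mm tall, loose on the tray, about 70 mm from the axis; origin at the centre of its underside, z up
- salt_top (a point): centre of the salt shaker's top, 90 mm above its underside
- spice_jar_1: amber glass spice jar with a paper label and a round black cap, 41 mm across and 95 mm tall, loose on the tray; origin at the centre of its underside
- spice_jar_2: green glass spice jar with a paper label and a round black cap, 41 mm across and 95 mm tall, loose on the tray; origin at the centre of its underside
- spice_jar_3: amber glass spice jar with a paper label and a round black cap, 41 mm across and 95 mm tall, loose on the tray; origin at the centre of its underside
- egg_timer: round kitchen timer, cream below and black above, 59 mm across and 59 mm tall, loose on the tray; origin at the centre of its underside
- pepper_mill: dark wooden pepper mill, 58 mm across and 130 mm tall, loose on the worktop to the left of the lazy Susan, in front of the crock, not part of the job; origin at the centre of its underside
Not all that is in view belongs to the job. What is shaped like the salt_shaker but yellow is not meant.

How it is judged:
By the outcome, as a careful person would: the job done as asked, in the order asked, and still so for the second after the job is handed in, with the robot touching nothing.
It also fails if it takes over 64 s, if anything falls off the work surface, if the arm or the gripper's body presses on something with over 40 N, if the wrist force passes 120 N, or if a joint passes its speed limit or range.

## Working session

There is one attempt and no reset: what is moved stays moved. The work goes in short steps, Python scripts to look and compute and a tool call to move; the robot and the scene stay as the last step left them, time stands still between calls to the robot, and variables do not carry over. Pictures are saved under pics/ and viewed, at most 10 in all, crops included, and the job is handed in when it is done.

Besides the shell and the picture viewer there is one more tool, called after "Request:" as name(argument=value, ...), one argument or row to a line, values as JSON. servo_tool: Moves the arm, as the interface text tells. Its arguments: {"type":"object","properties":{"increments":{"type":"array","items":{"type":"array","items":{"type":"number"}}}},"required":["increments"]}

```bash
mkdir -p pics
cat > h.py <<'E'
import numpy as np, cv2
from bench import arm
def ray(im,px):
    R=cv2.Rodrigues(np.array(im["rvec"],float))[0]; t=np.array(im["tvec"],float).ravel()
    d=R.T@np.array([(px[0]-im["cx"])/im["fx"],(px[1]-im["cy"])/im["fy"],1.]); return -R.T@t,d
def at_z(im,px,z):
    o,d=ray(im,px); return o+d*(z-o[2])/d[2]
def proj(im,P):
    K=np.array([[im["fx"],0,im["cx"]],[0,im["fy"],im["cy"]],[0,0,1.]])
    return cv2.projectPoints(np.array(P,float).reshape(-1,3),np.array(im["rvec"],float),np.array(im["tvec"],float),K,None)[0].reshape(-1,2)
def save(im,n): cv2.imwrite("pics/"+n,im["color"][:,:,::-1])
E
python3 - <<'E'
from h import *
s=arm.read_state(); print(s["clock"],s["position"],s["ee_rot"],s["gripper_width"])
ims={}
for c in("top","side"):
    im=arm.get_image(c); ims[c]=im["color"][:,:,::-1]
    print(c,ray(im,(256,192)))
    for th,z in(("susan_axis",34),("handle_a",92),("salt_top",124),("salt_shaker",34),("spice_jar_1",34),("egg_timer",34),("pepper_mill",0)):
        for r in arm.spot_point(c,th)[:5]:
            print(th,round(r["p"],2),np.round(r["centre"]),np.round(at_z(im,r["centre"],z)))
cv2.imwrite("pics/a.png",cv2.resize(ims["top"],(768,576),interpolation=cv2.INTER_CUBIC))
cv2.imwrite("pics/b.png",cv2.resize(ims["side"],(768,576),interpolation=cv2.INTER_CUBIC))
E
```

```text
0.0 [261.89227467 566.88585379 248.89814505] [ 9.76651685e-01 -2.14826093e-01 -2.00450992e-04  1.09305600e-03] 85.13731952586323
top (array([ 297.73403145,  -26.05525002, 1097.88732209]), array([ 0.21085155, -0.03967031, -0.97673281]))
susan_axis 0.71 [245. 185.] [553. -41.  34.]
handle_a 0.66 [262. 228.] [410. -66.  92.]
handle_a 0.57 [228. 138.] [688. -11.  92.]
salt_top 0.51 [352. 243.] [ 329. -296.  124.]
salt_top 0.48 [386. 248.] [ 302. -381.  124.]
salt_top 0.46 [262. 163.] [586. -96. 124.]
salt_top 0.34 [221. 178.] [562.  22. 124.]
salt_shaker 0.83 [375. 251.] [ 298. -380.   34.]
salt_shaker 0.65 [263. 171.] [ 587. -102.   34.]
salt_shaker 0.5 [342. 249.] [ 321. -286.   34.]
spice_jar_1 0.59 [241. 163.] [624. -39.  34.]
spice_jar_1 0.57 [227. 202.] [510.  20.  34.]
spice_jar_1 0.51 [222. 179.] [584.  26.  34.]
egg_timer 0.91 [268. 192.] [ 521. -104.   34.]
pepper_mill 0.89 [152. 179.] [629. 241.   0.]
side (array([ 427.86153251, -814.50953353,  711.5323038 ]), array([ 0.07820196,  0.78577111, -0.61370945]))
susan_axis 0.64 [270. 208.] [548. -32.  34.]
handle_a 0.97 [319. 185.] [696.  -9.  92.]
handle_a 0.57 [223. 204.] [410. -62.  92.]
salt_top 0.8 [192. 274.] [ 335. -328.  124.]
salt_top 0.79 [175. 311.] [ 308. -415.  124.]
salt_top 0.78 [290. 196.] [593. -89. 124.]
salt_top 0.7 [293. 205.] [ 593. -131.  124.]
salt_shaker 0.85 [285. 226.] [ 578. -111.   34.]
salt_shaker 0.73 [181. 334.] [ 306. -409.   34.]
salt_shaker 0.71 [194. 302.] [ 330. -333.   34.]
spice_jar_1 0.88 [277. 195.] [580.  31.  34.]
spice_jar_1 0.79 [260. 199.] [522.  18.  34.]
spice_jar_1 0.79 [293. 210.] [614. -46.  34.]
egg_timer 0.78 [266. 225.] [ 525. -100.   34.]
pepper_mill 0.65 [284. 167.] [638. 234.   0.]
```

View pics/a.png

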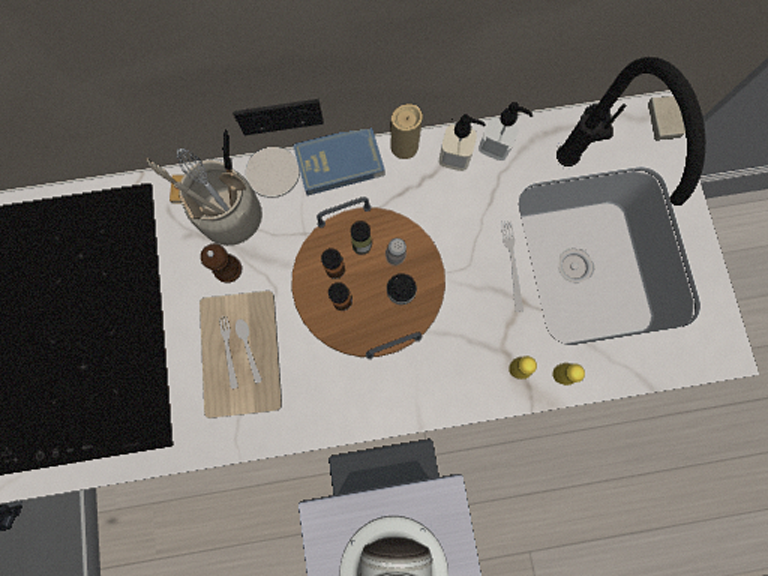

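View pics/b.png

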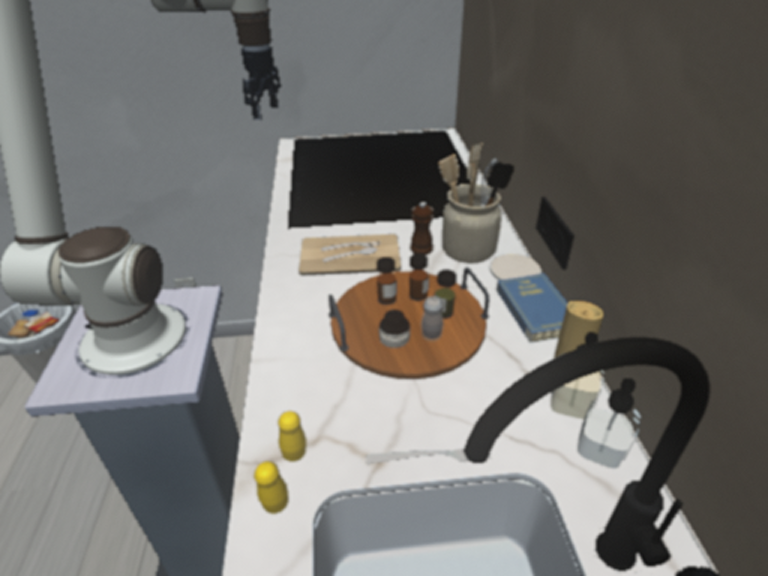

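Top view: candidates for the salt are the grey shaker on the tray at (397,250)/1.5 → px (264,167), and two yellow look-alikes on the worktop at (524,367) and (570,373)/1.5. I choose the grey one on the tray. In the side view it is at (432,318)/1.5. I'll check it in a crop and refine the axis position.

Run:
```python
from h import *
im=arm.get_image("top"); c=im["color"]
si=arm.get_image("side")["color"]
cv2.imwrite("pics/c.png",cv2.resize(np.hstack([c[140:220,200:300],si[150:230,225:325]])[:,:,::-1],(800,320),interpolation=cv2.INTER_CUBIC))
hsv=cv2.cvtColor(c,cv2.COLOR_RGB2HSV)
m=cv2.inRange(hsv,(5,90,50),(20,255,220)); m=cv2.morphologyEx(m,cv2.MORPH_OPEN,np.ones((3,3)))
ct=max(cv2.findContours(m,cv2.RETR_EXTERNAL,cv2.CHAIN_APPROX_NONE)[0],key=cv2.contourArea)
h=cv2.convexHull(ct).reshape(-1,2)
P=np.array([at_z(im,p,34)[:2] for p in h],np.float32)
print(cv2.minEnclosingCircle(P),cv2.fitEllipse(P), arm.read_state()["clock"])
```

```text
((549.8103637695312, -39.93881607055664), 152.97991943359375) ((550.1076049804688, -39.925323486328125), (304.47882080078125, 305.1230163574219), 22.568660736083984) 0.9
```

View pics/c.png

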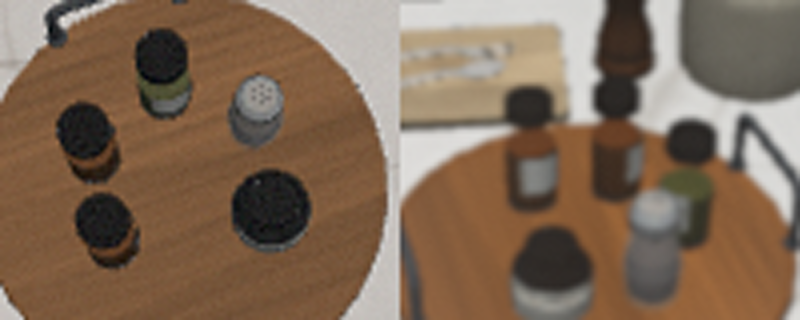

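Request:
servo_tool(
  increments=[
    [0,0,0,0,0,0,0],
  ],
)

```text
clock: 1.02
position: [262.1, 567.4, 250.0]
ee_rot: [0.977, -0.215, 0.0, -0.0]
contact_force: [-0.7, 0.3, -0.5]
gripper_width: 69.6
grasp_force: 0.0
```

The crop confirms it: a grey domed top with holes and no black, at (260,105) on the left panel. Next I plan the path: push the trailing (right-hand) post of the front handle clockwise by about 120°.

```bash
cat >> h.py <<'E'
AX=np.array([550.,-39.])
def pol(phi,r=151,z=82): a=np.radians(phi); return [AX[0]+r*np.cos(a),AX[1]+r*np.sin(a),z,phi]
def rows(start,targets,g=0):
    """poses [x,y,z,phi]: phi = world angle of tool y; tool x = phi+90, tool z down"""
    a=np.radians(start[3]); ty=np.array([np.cos(a),np.sin(a)]); tx=np.array([-ty[1],ty[0]])
    out=[]
    for t in targets:
        d=np.array(t[:2])-start[:2]
        out.append([g,round(float(d@tx)/1000,4),round(float(d@ty)/1000,4),round((start[2]-t[2])/1000,4),0,0,round(float(start[3]-t[3]),1)])
    return out
E
python3 - <<'E'
from h import *
s=[262.1,567.4,250,245.2]
e=pol(226,z=250)
L=lambda a,b,n:[list(np.array(a)+(np.array(b)-a)*i/n) for i in range(1,n+1)]
print(rows(s,[e]))
print(rows(e,[pol(226,z=z) for z in(195,140,110,82)]+[pol(p) for p in(224,222,220.5,219,218,217,216,215)]))
ph=215
for seq in([1,1.5,2]+[2.5]*9,[2.5]*12,[2.5]*12,[2.5]*6+[2,2,1.5,1,.5,0]):
    p=ph-np.cumsum(seq); print(rows(pol(ph),[pol(q) for q in p])); ph=p[-1]
print(ph)
E
```

```text
[[0, 0.466, 0.5723, 0.0, 0, 0, 19.2]]
[[0, 0.0, 0.0, 0.055, 0, 0, 0.0], [0, 0.0, 0.0, 0.11, 0, 0, 0.0], [0, 0.0, 0.0, 0.14, 0, 0, 0.0], [0, 0.0, 0.0, 0.168, 0, 0, 0.0], [0, -0.0053, -0.0001, 0.168, 0, 0, 2.0], [0, -0.0105, -0.0004, 0.168, 0, 0, 4.0], [0, -0.0145, -0.0007, 0.168, 0, 0, 5.5], [0, -0.0184, -0.0011, 0.168, 0, 0, 7.0], [0, -0.021, -0.0015, 0.168, 0, 0, 8.0], [0, -0.0236, -0.0019, 0.168, 0, 0, 9.0], [0, -0.0262, -0.0023, 0.168, 0, 0, 10.0], [0, -0.0288, -0.0028, 0.168, 0, 0, 11.0]]
[[0, -0.0026, -0.0, 0.0, 0, 0, 1.0], [0, -0.0066, -0.0001, 0.0, 0, 0, 2.5], [0, -0.0118, -0.0005, 0.0, 0, 0, 4.5], [0, -0.0184, -0.0011, 0.0, 0, 0, 7.0], [0, -0.0249, -0.0021, 0.0, 0, 0, 9.5], [0, -0.0314, -0.0033, 0.0, 0, 0, 12.0], [0, -0.0378, -0.0048, 0.0, 0, 0, 14.5], [0, -0.0441, -0.0066, 0.0, 0, 0, 17.0], [0, -0.0504, -0.0087, 0.0, 0, 0, 19.5], [0, -0.0566, -0.011, 0.0, 0, 0, 22.0], [0, -0.0626, -0.0136, 0.0, 0, 0, 24.5], [0, -0.0686, -0.0165, 0.0, 0, 0, 27.0]]
[[0, -0.0066, -0.0001, 0.0, 0, 0, 2.5], [0, -0.0132, -0.0006, 0.0, 0, 0, 5.0], [0, -0.0197, -0.0013, 0.0, 0, 0, 7.5], [0, -0.0262,
[... 605 characters left out ...]
 0.0, 0, 0, 17.5], [0, -0.0516, -0.0091, 0.0, 0, 0, 20.0], [0, -0.0578, -0.0115, 0.0, 0, 0, 22.5], [0, -0.0638, -0.0141, 0.0, 0, 0, 25.0], [0, -0.0697, -0.0171, 0.0, 0, 0, 27.5], [0, -0.0755, -0.0202, 0.0, 0, 0, 30.0]]
[[0, -0.0066, -0.0001, 0.0, 0, 0, 2.5], [0, -0.0132, -0.0006, 0.0, 0, 0, 5.0], [0, -0.0197, -0.0013, 0.0, 0, 0, 7.5], [0, -0.0262, -0.0023, 0.0, 0, 0, 10.0], [0, -0.0327, -0.0036, 0.0, 0, 0, 12.5], [0, -0.0391, -0.0051, 0.0, 0, 0, 15.0], [0, -0.0441, -0.0066, 0.0, 0, 0, 17.0], [0, -0.0492, -0.0082, 0.0, 0, 0, 19.0], [0, -0.0529, -0.0096, 0.0, 0, 0, 20.5], [0, -0.0553, -0.0105, 0.0, 0, 0, 21.5], [0, -0.0566, -0.011, 0.0, 0, 0, 22.0], [0, -0.0566, -0.011, 0.0, 0, 0, 22.0]]
106.0
```

Request:
servo_tool(
  increments=[
    [0,0.035,0.043,0,0,0,1],
    [0,0.073,0.09,0,0,0,3],
    [0,0.112,0.138,0,0,0,5],
    [0,0.151,0.186,0,0,0,6],
    [0,0.19,0.234,0,0,0,8],
    [0,0.229,0.282,0,0,0,10],
    [0,0.268,0.33,0,0,0,11],
    [0,0.307,0.378,0,0,0,13],
    [0,0.346,0.426,0,0,0,15],
    [0,0.385,0.474,0,0,0,17],
    [0,0.425,0.522,0,0,0,18.5],
    [0,0.466,0.5723,0,0,0,19.2],
  ],
)

```text
clock: 2.52
position: [444.9, -147.5, 250.6]
ee_rot: [0.927, -0.375, 0.001, -0.0]
contact_force: [0.8, 0.0, -0.4]
gripper_width: 0.1
grasp_force: 0.0
```

Request:
servo_tool(
  increments=[
    [0,0,0,0,0,0,0],
  ],
)

```text
clock: 2.65
position: [444.7, -149.0, 249.6]
ee_rot: [0.926, -0.378, -0.0, 0.0]
contact_force: [-0.2, 0.6, 0.2]
gripper_width: 0.4
grasp_force: 0.0
```

Request:
servo_tool(
  increments=[
    [0,0,0,0.055,0,0,0],
    [0,0,0,0.11,0,0,0],
    [0,0,0,0.14,0,0,0],
    [0,0,0,0.168,0,0,0],
    [0,-0.0053,-0.0001,0.168,0,0,2],
    [0,-0.0105,-0.0004,0.168,0,0,4],
    [0,-0.0145,-0.0007,0.168,0,0,5.5],
    [0,-0.0184,-0.0011,0.168,0,0,7],
    [0,-0.021,-0.0015,0.168,0,0,8],
    [0,-0.0236,-0.0019,0.168,0,0,9],
    [0,-0.0262,-0.0023,0.168,0,0,10],
    [0,-0.0288,-0.0028,0.168,0,0,11],
  ],
)

```text
clock: 4.15
position: [425.8, -123.2, 82.1]
ee_rot: [0.887, -0.462, 0.0, -0.0]
contact_force: [-0.2, 0.1, -0.3]
gripper_width: 0.0
grasp_force: 0.2
```

Run:
```python
from h import *
im=arm.get_image("side")
cv2.imwrite("pics/d.png",cv2.resize(im["color"][130:280,180:380,::-1],(800,600),interpolation=cv2.INTER_CUBIC))
```

```text
(no output)
```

View pics/d.png

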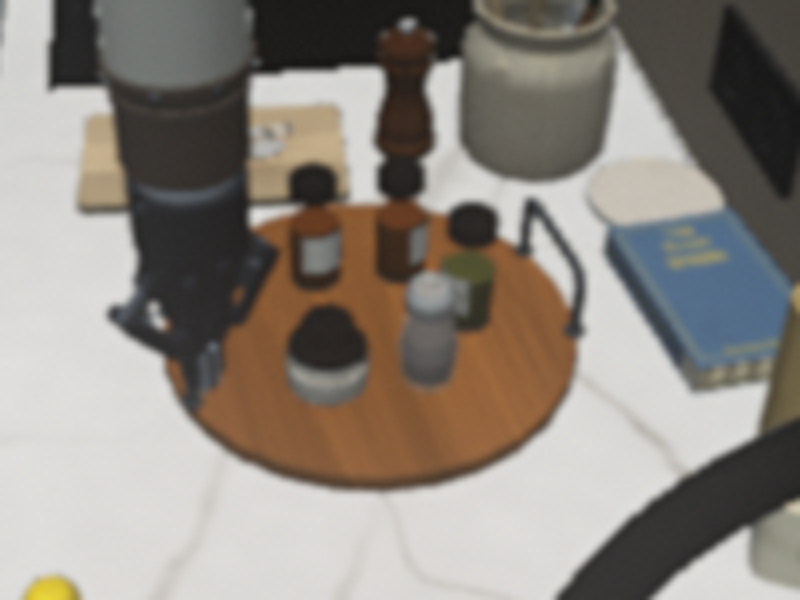

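The side crop shows the fingertips at (195,390), just behind the front handle's right post. The tray has not moved and nothing stands near the fingers. Pushing now.

Request:
servo_tool(
  increments=[
    [0,-0.0026,0,0,0,0,1],
    [0,-0.0066,-0.0001,0,0,0,2.5],
    [0,-0.0118,-0.0005,0,0,0,4.5],
    [0,-0.0184,-0.0011,0,0,0,7],
    [0,-0.0249,-0.0021,0,0,0,9.5],
    [0,-0.0314,-0.0033,0,0,0,12],
    [0,-0.0378,-0.0048,0,0,0,14.5],
    [0,-0.0441,-0.0066,0,0,0,17],
    [0,-0.0504,-0.0087,0,0,0,19.5],
    [0,-0.0566,-0.011,0,0,0,22],
    [0,-0.0626,-0.0136,0,0,0,24.5],
    [0,-0.0686,-0.0165,0,0,0,27],
  ],
)

```text
clock: 5.7
position: [399.8, -57.3, 82.0]
ee_rot: [0.754, -0.657, 0.0, -0.0]
contact_force: [0.2, -1.0, 0.3]
gripper_width: 0.1
grasp_force: 0.2
```

Run:
```python
from h import *
im=arm.get_image("top")
for r in arm.spot_point("top","handle_a")[:4]:
    q=at_z(im,r["centre"],92); print(r["p"],q, np.degrees(np.arctan2(*(q[:2]-AX)[::-1])))
```

```text
0.78 [682.73336296 -94.97917917  92.        ] -22.867175808451027
```

Request:
servo_tool(
  increments=[
    [0,-0.0066,-0.0001,0,0,0,2.5],
    [0,-0.0132,-0.0006,0,0,0,5],
    [0,-0.0197,-0.0013,0,0,0,7.5],
    [0,-0.0262,-0.0023,0,0,0,10],
    [0,-0.0327,-0.0036,0,0,0,12.5],
    [0,-0.0391,-0.0051,0,0,0,15],
    [0,-0.0454,-0.007,0,0,0,17.5],
    [0,-0.0516,-0.0091,0,0,0,20],
    [0,-0.0578,-0.0115,0,0,0,22.5],
    [0,-0.0638,-0.0141,0,0,0,25],
    [0,-0.0697,-0.0171,0,0,0,27.5],
    [0,-0.0755,-0.0202,0,0,0,30],
  ],
)

```text
clock: 7.3
position: [409.2, 19.9, 82.0]
ee_rot: [-0.559, 0.829, 0.0, -0.0]
contact_force: [0.2, -0.5, 0.2]
gripper_width: -0.0
grasp_force: 0.2
```

```bash
cat > look.py <<'E'
from h import *
import sys
for c in("top","side"):
  im=arm.get_image(c)
  for th,z in(("handle_a",92),("salt_shaker",34),("salt_top",124)):
    for r in arm.spot_point(c,th)[:4]:
      q=at_z(im,r["centre"],z)
      if np.hypot(*(q[:2]-AX))<180: print(c,th,round(r["p"],2),np.round(q[:2]), "ang",np.round(np.degrees(np.arctan2(*(q[:2]-AX)[::-1]))%360,1),"r",np.round(np.hypot(*(q[:2]-AX))))
print(arm.read_state()["clock"])
E
python3 look.py
```

```text
top handle_a 0.67 [ 633. -154.] ang 305.9 r 141.0
top salt_shaker 0.61 [524. -95.] ang 245.0 r 62.0
top salt_top 0.74 [517. -93.] ang 238.6 r 63.0
side handle_a 0.86 [456.  72.] ang 130.3 r 146.0
side handle_a 0.7 [ 648. -141.] ang 313.8 r 141.0
side salt_shaker 0.88 [513. -99.] ang 238.4 r 71.0
side salt_top 0.9 [ 513. -102.] ang 239.6 r 73.0
7.7
```

Request:
servo_tool(
  increments=[
    [0,-0.0066,-0.0001,0,0,0,2.5],
    [0,-0.0132,-0.0006,0,0,0,5],
    [0,-0.0197,-0.0013,0,0,0,7.5],
    [0,-0.0262,-0.0023,0,0,0,10],
    [0,-0.0327,-0.0036,0,0,0,12.5],
    [0,-0.0391,-0.0051,0,0,0,15],
    [0,-0.0454,-0.007,0,0,0,17.5],
    [0,-0.0516,-0.0091,0,0,0,20],
    [0,-0.0578,-0.0115,0,0,0,22.5],
    [0,-0.0638,-0.0141,0,0,0,25],
    [0,-0.0697,-0.0171,0,0,0,27.5],
    [0,-0.0755,-0.0202,0,0,0,30],
  ],
)

```text
clock: 9.2
position: [456.2, 82.2, 81.9]
ee_rot: [-0.325, 0.946, -0.0, -0.0]
contact_force: [0.0, -0.6, 0.2]
gripper_width: 0.0
grasp_force: 0.2
```

Request:
servo_tool(
  increments=[
    [0,-0.0066,-0.0001,0,0,0,2.5],
    [0,-0.0132,-0.0006,0,0,0,5],
    [0,-0.0197,-0.0013,0,0,0,7.5],
    [0,-0.0262,-0.0023,0,0,0,10],
    [0,-0.0327,-0.0036,0,0,0,12.5],
    [0,-0.0391,-0.0051,0,0,0,15],
    [0,-0.0441,-0.0066,0,0,0,17],
    [0,-0.0492,-0.0082,0,0,0,19],
    [0,-0.0529,-0.0096,0,0,0,20.5],
    [0,-0.0553,-0.0105,0,0,0,21.5],
    [0,-0.0566,-0.011,0,0,0,22],
    [0,-0.0566,-0.011,0,0,0,22],
  ],
)

```text
clock: 10.7
position: [507.9, 108.6, 82.0]
ee_rot: [-0.139, 0.99, 0.0, 0.0]
contact_force: [-0.6, 0.0, 0.2]
gripper_width: 0.3
grasp_force: 0.0
```

```bash
python3 look.py
python3 - <<'E'
from h import *
im=arm.get_image("top"); a=im["color"][130:240,190:310,::-1]
cv2.imwrite("pics/e.png",cv2.resize(a,(640,587),interpolation=cv2.INTER_CUBIC))
E
```

```text
top handle_a 0.92 [572. 105.] ang 81.4 r 146.0
top handle_a 0.69 [ 524. -188.] ang 260.1 r 151.0
top salt_shaker 0.67 [501.  10.] ang 135.0 r 69.0
top salt_shaker 0.55 [479. -42.] ang 182.2 r 71.0
top salt_top 0.45 [482. -44.] ang 184.0 r 68.0
side handle_a 0.93 [ 525. -192.] ang 260.8 r 155.0
side handle_a 0.78 [574. 115.] ang 81.1 r 156.0
side salt_shaker 0.8 [474. -60.] ang 195.5 r 79.0
side salt_top 0.75 [486. -54.] ang 193.4 r 66.0
11.1
```

View pics/e.png

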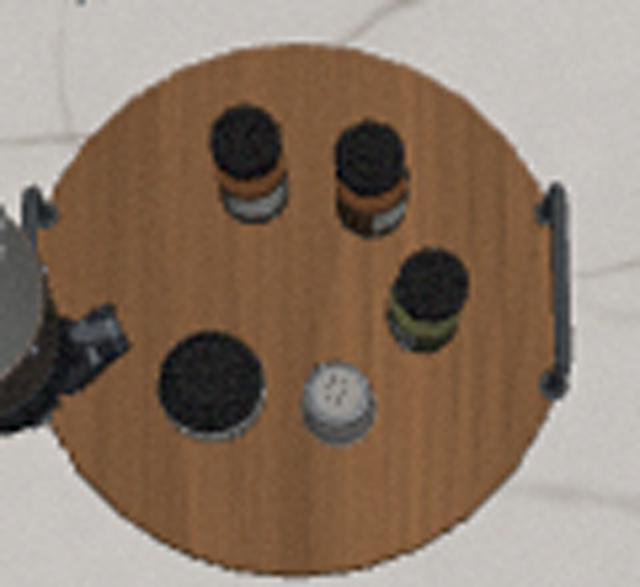

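The top crop shows the salt at (338,385), nearly at the front, with everything upright. The timer is at (210,385), and the gripper stands at the left behind the handle. I'll refine the angle.

Run:
```python
from h import *
im=arm.get_image("top")
print("dome",at_z(im,(190+338/5.333-.4,130+386/5.333-.4),122))
boxes={c:arm.look_for(c,"salt_shaker")[:4] for c in("top",)}
print([(round(b["p"],2),np.round(b["box"],1)) for b in boxes["top"]])
si=arm.get_image("side")
print([(round(b["p"],2),np.round(b["box"],1)) for b in arm.look_for("side","salt_shaker")[:4]])
for P in([486,-48,34],[486,-48,124],[480,-39,34],[480,-39,124]): print(P,proj(im,P),proj(si,P))
cv2.imwrite("pics/f.png",cv2.resize(si["color"][170:260,200:320,::-1],(800,600),interpolation=cv2.INTER_CUBIC))
```

```text
dome [482.24260774 -53.00975086 122.        ]
[(0.71, array([347.4, 246.6,  20.9,  17.3])), (0.54, array([254.2, 205.8,  21.3,  11.9])), (0.52, array([378.9, 248.6,  20.2,  14.2]))]
[(0.89, array([248.5, 203.7,  13.6,  29. ])), (0.85, array([193.9, 291.4,  19.6,  38. ])), (0.6, array([182.3, 323.9,  25. ,  35.1])), (0.35, array([274. , 210.4, 103.7,  84. ]))]
[486, -48, 34] [[251.2046581  206.58986368]] [[250.23888385 213.5654348 ]]
[486, -48, 124] [[250.93889381 200.79764184]] [[249.48946124 189.35473493]]
[480, -39, 34] [[248.53025434 209.04503931]] [[247.93869669 211.73665948]]
[480, -39, 124] [[248.02645997 203.46185591]] [[247.06425819 187.58903606]]
```

View pics/f.png

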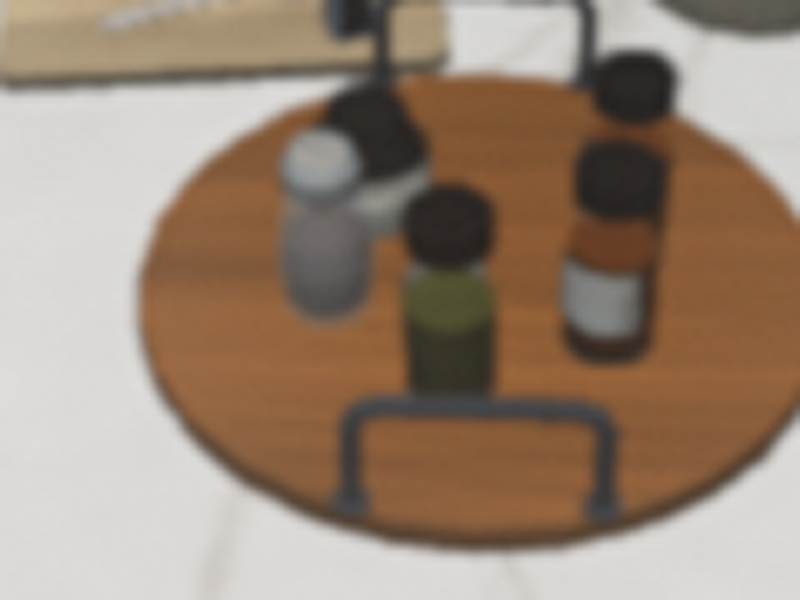

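The side crop shows the salt at (322,145)–(327,300), upright. Both views give (482,-52), i.e. 191°, so about 11° remain.

Run:
```python
from h import *
print(rows(pol(106),[pol(p) for p in(105.5,104.5,103.5,102,101,100,99,98,97,96.5,96,96)]))
```

```text
[[0, -0.0013, -0.0, 0.0, 0, 0, 0.5], [0, -0.004, -0.0001, 0.0, 0, 0, 1.5], [0, -0.0066, -0.0001, 0.0, 0, 0, 2.5], [0, -0.0105, -0.0004, 0.0, 0, 0, 4.0], [0, -0.0132, -0.0006, 0.0, 0, 0, 5.0], [0, -0.0158, -0.0008, 0.0, 0, 0, 6.0], [0, -0.0184, -0.0011, 0.0, 0, 0, 7.0], [0, -0.021, -0.0015, 0.0, 0, 0, 8.0], [0, -0.0236, -0.0019, 0.0, 0, 0, 9.0], [0, -0.0249, -0.0021, 0.0, 0, 0, 9.5], [0, -0.0262, -0.0023, 0.0, 0, 0, 10.0], [0, -0.0262, -0.0023, 0.0, 0, 0, 10.0]]
```

Request:
servo_tool(
  increments=[
    [0,-0.0013,0,0,0,0,0.5],
    [0,-0.004,-0.0001,0,0,0,1.5],
    [0,-0.0066,-0.0001,0,0,0,2.5],
    [0,-0.0105,-0.0004,0,0,0,4],
    [0,-0.0132,-0.0006,0,0,0,5],
    [0,-0.0158,-0.0008,0,0,0,6],
    [0,-0.0184,-0.0011,0,0,0,7],
    [0,-0.021,-0.0015,0,0,0,8],
    [0,-0.0236,-0.0019,0,0,0,9],
    [0,-0.0249,-0.0021,0,0,0,9.5],
    [0,-0.0262,-0.0023,0,0,0,10],
    [0,-0.0262,-0.0023,0,0,0,10],
  ],
)

```text
clock: 12.85
position: [533.8, 113.6, 82.1]
ee_rot: [-0.052, 0.999, 0.0, 0.0]
contact_force: [-0.6, 0.2, -0.4]
gripper_width: -0.1
grasp_force: 0.0
```

```bash
python3 look.py
python3 - <<'E'
from h import *
t=arm.get_image("top"); si=arm.get_image("side")
a=cv2.resize(t["color"][140:230,195:285],(400,400),interpolation=cv2.INTER_CUBIC); b=cv2.resize(si["color"][165:255,200:290],(400,400),interpolation=cv2.INTER_CUBIC)
cv2.imwrite("pics/g.png",np.hstack([a,b])[:,:,::-1])
for P in([480,-39,34],[480,-39,124]): print((proj(t,P)-[195,140]+.5)*4.444-.5,(proj(si,P)-[200,165]+.5)*4.444-.5)
E
```

```text
top handle_a 0.95 [ 502. -182.] ang 251.6 r 151.0
top handle_a 0.84 [598. 101.] ang 71.1 r 148.0
top salt_shaker 0.61 [472. -28.] ang 172.0 r 79.0
top salt_top 0.47 [481. -32.] ang 174.1 r 70.0
side handle_a 0.67 [593. 100.] ang 72.7 r 145.0
side handle_a 0.59 [ 506. -183.] ang 253.0 r 150.0
side salt_shaker 0.68 [470. -46.] ang 185.1 r 81.0
side salt_top 0.64 [484. -34.] ang 176.0 r 66.0
side salt_top 0.45 [ 500. -211.] ang 253.7 r 179.0
13.25
[[239.61045027 308.55815467]] [[214.76156808 209.41971473]]
[[237.37158811 283.74648767]] [[210.8755634  102.10767626]]
```

View pics/g.png

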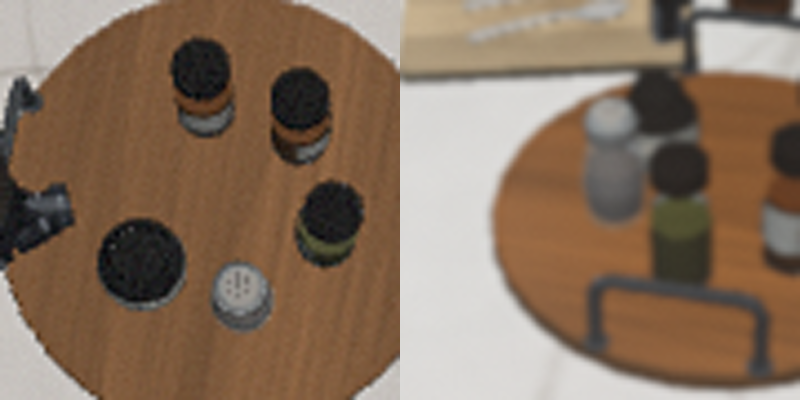

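The salt dome is at (239,282) on the left and (611,110) on the right. That matches the projected front spot (237,284)/(611,102), so the salt is at the front. Backing off, lifting and moving over it.

Request:
servo_tool(
  increments=[
    [0,0.004,0,0,0,0,0],
    [0,0.008,0,0,0,0,0],
    [0,0.008,0,-0.03,0,0,0],
    [0,0.008,0,-0.07,0,0,0],
    [0,0.008,0,-0.11,0,0,0],
    [0,0.008,0,-0.148,0,0,0],
    [0,0.023,-0.035,-0.148,0,0,0],
    [0,0.038,-0.07,-0.148,0,0,0],
    [0,0.053,-0.105,-0.148,0,0,0],
    [0,0.065,-0.135,-0.148,0,0,0],
    [0,0.0696,-0.1437,-0.148,0,0,0],
    [0,0.0696,-0.1437,-0.148,0,0,0],
  ],
)

```text
clock: 14.85
position: [479.3, -36.7, 230.1]
ee_rot: [-0.052, 0.999, 0.0, 0.0]
contact_force: [0.6, 0.9, -0.6]
gripper_width: 0.6
grasp_force: 0.0
```

Run:
```python
from h import *
from scipy.spatial.transform import Rotation as Ro
s=arm.read_state(); im=arm.get_image("wrist"); H=np.array(im["hand_eye"]); R=Ro.from_quat(s["ee_rot"]).as_matrix()
print(s["position"],H)
cam=R@H[:3,3]+s["position"]
for th,z in(("salt_top",124),("susan_axis",34),("salt_shaker",34)):
    for r in arm.spot_point("wrist",th)[:3]:
        p=r["centre"]; d=R@H[:3,:3]@np.array([(p[0]-im["cx"])/im["fx"],(p[1]-im["cy"])/im["fy"],1]); print(th,r["p"],p,cam+d*(z-cam[2])/d[2])
save(im,"w.png")
T=np.linalg.inv(H)@np.r_[R.T@(np.array([480,-39,124])-s["position"]),1]
print("pred salt",im["fx"]*T[0]/T[2]+im["cx"],im["fy"]*T[1]/T[2]+im["cy"])
```

```text
[479.25738536 -36.72551843 230.10014858] [[ 8.06062030e-04 -9.59420228e-01 -2.81979035e-01  7.25878729e+01]
 [ 9.99998956e-01  1.11151150e-03 -9.23279371e-04  2.02584085e-01]
 [ 1.19923584e-03 -2.81977997e-01  9.59420122e-01 -1.24195081e+02]
 [ 0.00000000e+00  0.00000000e+00  0.00000000e+00  1.00000000e+00]]
salt_top 0.88 [248.5, 187.4] [478.7351587  -41.91147915 124.        ]
salt_top 0.72 [436.8, 278.0] [547.76401766 139.87551211 124.        ]
salt_top 0.62 [298.8, 200.3] [485.6790633   1.7497684 124.       ]
susan_axis 0.81 [244.2, 220.8] [549.38049698 -42.06730484  34.        ]
susan_axis 0.25 [191.1, 191.4] [ 518.7143829  -107.49021476   34.        ]
susan_axis 0.2 [248.7, 162.2] [476.88204241 -43.79825131  34.        ]
salt_shaker 0.66 [250.2, 163.6] [478.32273954 -41.93818728  34.        ]
pred salt 251.7984242593062 189.17599008622537
```

View pics/w.png

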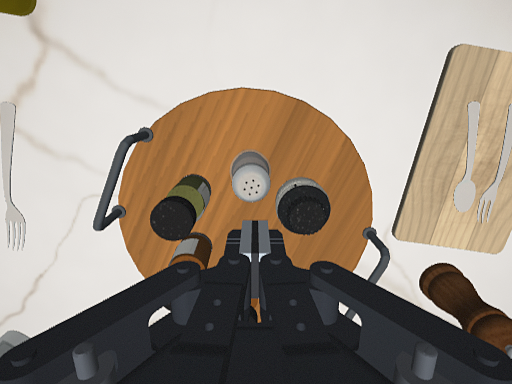

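The wrist view shows the salt at (250,185), between the green jar (180,215) and the timer (303,205), all standing. It sits at (479,-41). Descending to 7 mm above its top, then holding.

Request:
servo_tool(
  increments=[
    [0,0.0005,-0.001,0,0,0,0],
    [0,0.0007,-0.0014,0.015,0,0,0],
    [0,0.0007,-0.0014,0.03,0,0,0],
    [0,0.0007,-0.0014,0.042,0,0,0],
    [0,0.0007,-0.0014,0.053,0,0,0],
    [0,0.0007,-0.0014,0.062,0,0,0],
    [0,0.0007,-0.0014,0.069,0,0,0],
    [0,0.0007,-0.0014,0.074,0,0,0],
    [0,0.0007,-0.0014,0.077,0,0,0],
    [0,0.0007,-0.0014,0.079,0,0,0],
    [0,0.0007,-0.0014,0.08,0,0,0],
    [0,0.0007,-0.0014,0.08,0,0,0],
  ],
)

```text
clock: 16.55
position: [478.9, -38.1, 150.1]
ee_rot: [-0.052, 0.999, -0.0, 0.0]
contact_force: [-0.1, -0.5, 0.1]
gripper_width: -0.1
grasp_force: 0.0
```

Run:
```python
from h import *
t=arm.get_image("wrist"); si=arm.get_image("side")
a=cv2.resize(t["color"][100:300,150:350],(400,400),interpolation=cv2.INTER_CUBIC); b=cv2.resize(si["color"][150:230,205:285],(400,400),interpolation=cv2.INTER_CUBIC)
cv2.imwrite("pics/k.png",np.hstack([a,b])[:,:,::-1]); print(arm.read_state()["position"])
```

```text
[478.96646439 -38.03748125 150.17957323]
```

View pics/k.png

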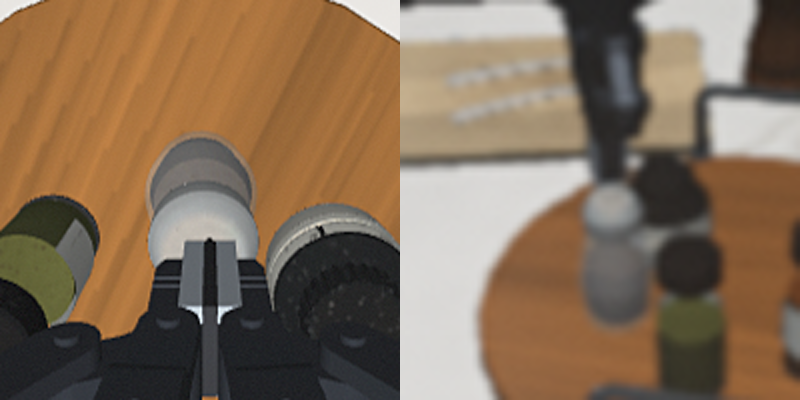

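The wrist crop shows the closed fingertips at x=210 over the dome, whose centre is at x=203. The side crop shows a tip at (610,180) just above the dome. Nudging 2 mm, then holding.

Request:
servo_tool(
  increments=[
    [0,0,-0.002,0,0,0,0],
    [0,0,-0.002,0,0,0,0],
    [0,0,-0.002,0,0,0,0],
    [0,0,-0.002,0,0,0,0],
    [0,0,-0.002,0,0,0,0],
    [0,0,-0.002,0,0,0,0],
    [0,0,-0.002,0,0,0,0],
    [0,0,-0.002,0,0,0,0],
    [0,0,-0.002,0,0,0,0],
    [0,0,-0.002,0,0,0,0],
    [0,0,-0.002,0,0,0,0],
    [0,0,-0.002,0,0,0,0],
  ],
)

```text
clock: 18.15
position: [479.1, -40.1, 150.0]
ee_rot: [-0.052, 0.999, 0.0, 0.0]
contact_force: [0.1, 0.4, 0.6]
gripper_width: -0.3
grasp_force: 0.0
```

Request:
servo_tool(
  increments=[
    [0,0,0,0,0,0,0],
    [0,0,0,0,0,0,0],
    [0,0,0,0,0,0,0],
    [0,0,0,0,0,0,0],
    [0,0,0,0,0,0,0],
    [0,0,0,0,0,0,0],
    [0,0,0,0,0,0,0],
    [0,0,0,0,0,0,0],
    [0,0,0,0,0,0,0],
    [0,0,0,0,0,0,0],
    [0,0,0,0,0,0,0],
    [0,0,0,0,0,0,0],
  ],
)

```text
clock: 19.65
position: [479.1, -40.1, 150.0]
ee_rot: [-0.052, 0.999, 0.0, 0.0]
contact_force: [0.6, -0.5, 0.1]
gripper_width: -0.2
grasp_force: 0.0
```

Request:
servo_tool(
  increments=[
    [0,0,0,0,0,0,0],
    [0,0,0,0,0,0,0],
    [0,0,0,0,0,0,0],
    [0,0,0,0,0,0,0],
    [0,0,0,0,0,0,0],
    [0,0,0,0,0,0,0],
    [0,0,0,0,0,0,0],
    [0,0,0,0,0,0,0],
  ],
)

```text
clock: 20.65
position: [479.1, -40.1, 150.0]
ee_rot: [-0.052, 0.999, 0.0, 0.0]
contact_force: [-0.1, -0.4, 0.6]
gripper_width: 0.4
grasp_force: 0.0
```

```bash
python3 -c "
from h import *
s=arm.read_state();print(s['position'],s['contact_force'],arm.job_done())"
```

```text
the job is handed in; nothing more can be done
[479.07337338 -40.06804106 150.03275842] [-0.10771833 -0.43480005  0.5975994 ] None
```

I pushed the lazy Susan round by its handle until the salt stood at the front. The fingertips then held still about 7 mm above its top for over 2 s with nothing touched or knocked over, and I handed the job in at about 21 s (no verdict was returned).

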